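# Turn the swatch-book leaf

## Robot

A 6-joint arm with a two-finger parallel gripper is mounted at the origin on the work surface. World frame = base frame: x ahead of the robot, y to its left, z up, the work surface at z = 0. Lengths are in m, angles in rad, forces in N, time in s.
With the tool pointing down it reaches from about 0.375 to 0.9 m from the base axis. Payload 3.1 kg.
Tool frame: the origin (TCP) lies on the centre line of the jaws, within the pads' length; the fingertips stand 25 mm ahead of it and the grasp point (between the pads) lies 6 mm ahead of it; x points along the fingers, y is the direction in which the jaws open and shut, and the axes are right-handed (so a half turn about x gives the same grasp; the last joint's range is limited). The gripper opens to 87 mm and grips with 3 to 60 N. Pads are 19 mm wide; open, the fingers measure 117 mm over their backs; the gripper's body (75 mm by 190 mm) begins 51 mm behind the grasp point.
Start: joints at [-1.359, 0.527, 1.433, -0, 1.181, -0.178], TCP at [0.238, -0.578, 0.248] pointing down, gripper open.
Joint ranges: [-3.08, 3.08], [-0.75, 2.2], [0.22, 2.44], [-1.43, 4.57], [0, 2.65], [-2.85, 2.85]. Speed limits (rad/s): [2.79, 2.79, 3.14, 3.14, 3.14, 3.14].

## Interface

Orientations are given as a unit quaternion [x, y, z, w].
In Python, from rig import robot gives the robot as it stands. The module is installed in compiled form; this text tells all that it offers.
- The arm moves only by the tool move_arm, never from a script. Its argument "commands" is a list of rows, each a list of 5 numbers: the gripper's target within -1 to 1 (shut at 1, half-way at 0, fully open at -1), then the shift along the tool's x, y, z in mm, then the turn about the tool's x in degrees. A call has 1 to 8 rows; each row is the pose to reach, as a shift and turn from the pose commanded when the call began, along the tool's axes at that moment; what a row does not reach only later rows make up. A row lasts 1/12 s, in which the tool goes at most 41.7 mm and 7.16 degrees, less where a joint would pass 70% of its speed; a pose out of reach is approached as far as the arm can. A call with a gripper value outside its range is refused whole. The fingers move at their own pace and stop on an object; "newtons" is the grip in N (left out, the last holds). Time passes only in rows, so rows that repeat a pose let the fingers close. It gives the time, the measured TCP pose, the force and the opening at its end, in the units of the state.
- robot.get_obs(): the state, without advancing time (a new reading comes with each control period).
- robot.camera(name): name is "side" or "top"; returns a dict with "image" (400x640x3 uint8, red, green, blue), "fx", "fy", "cx", "cy" (pixels), "xyz" and "rotation" of the camera in the world. Camera axes: x right, y down, z forward; pixel columns grow to the right and rows downward; lengths in m; the calibration is good to about 2 mm. A picture is of the moment at which its call begins. There is no depth.
- robot.hand_in(): hands the job in, once; it reports no verdict.
Trained networks look in a picture, given as the dict that the camera call returned (one of the last four; its "shot" number tells which), for a name from the list of things; names that differ only in an ending like _2 or _b are one class to them, and where a whole thing is asked for, a point or a joint stands for the part that bears it (a point fixed in the world has none). Each returns a list of dicts, best first, with "p" (0 to 1); they miss things now and then, are a little off and sometimes report something else, mostly with a low value. They report only what shows in the picture. A call takes as long as a camera call. They do not tell look-alikes from the thing itself.
- robot.regions_of(picture, name): "pixels" (400x640 bool, what is visible of it) and "bbox" ([left, top, right, bottom] in pixels, round what is visible of it).
The state is a dict: "time": time; "q": joint angles; "joint_velocities": joint speeds; "joint_torque": joint torques, N m; "position": TCP position; "tool_rot": TCP orientation; "ft_force": force on the tool from outside, world axes, zero at the start; "moment": the same for the moment, N m; "grip_width": finger opening in m.
Only numpy, scipy, OpenCV 4.12 (cv2) and the standard library are available. Lean on these libraries where they do the work, as an engineer would, in place of code of your own. Each camera call takes 0.05 s, during which the arm holds its last target.

## Task

On the white vanity lies an open nail-colour swatch book with one stiff leaf left half raised, and a round golden powder compact lying on the page where that leaf should go. First push the compact off the book with your fingertips so that it lies flat, right way up, on the vanity; then push the leaf over the spine and press it gently down until it lies flat on the other page. Only push and press: do not pinch or lift anything, leave the book where it lies, and do not disturb the other things.

Things in the scene. Friction and masses are not known exactly. Their poses are not given: they have to be found in the camera images.
- book: Loose open swatch book, 0.85 kg: dark grey cover 156 (x) x 228 (y) x 5 mm and two cream pages, tops 10 mm above the vanity. Origin: centre of the underside, on the vanity. x runs along the spine (away from the robot, within 0.45 rad), y across: start page y = -108 to -8 mm, landing page y = +8 to +108 mm, both x = -75 to +75 mm; cover edges at y = +-114 mm
- leaf_hinge (a point): Point on the leaf's hinge axis, mid spine: 14.5 mm above the book's origin; the axis runs along the book's x. Two dark hinge blocks 12 x 12 mm, tops 19 mm above the vanity, stand at the spine's ends (book x = +-72 mm, y = 0)
- leaf_edge (a point): Middle of the leaf's free edge, 100 mm from the hinge axis, in the middle of its thickness. The leaf is a flat mint-green rigid plate with colour chips on both faces, 130 mm along the spine, 5 mm thick, 0.1 kg
- leaf (a joint): Angle of the leaf about the spine, rad: 0 = flat over the start page (book's -y side), 1.57 = upright, 3.14 = flat over the landing page (+y side), which is its stop. It starts raised, at 0.55 to 0.9. A stiff friction hinge (about 0.09 N m) keeps the leaf wherever it is left
- compact: Closed round golden powder compact, loose, 48 mm diameter, 18 mm high, about 60 g, z axis up. Origin: centre of its underside. It starts flat on the landing page
- bottle_a: Red nail polish bottle with black cap, 29 mm diameter, 75 mm high, loose, standing on the vanity just beyond the far end of the book; origin: centre of underside. Not to be disturbed
- bottle_b: Purple nail polish bottle with black cap, same size and also just beyond the far end of the book. Not to be disturbed
- cup: White ceramic cup with two toothbrushes, 74 mm diameter, 175 mm high with brushes, at the left; origin: centre of underside. Not to be disturbed
- jar: Green glass jar with wooden lid, 78 mm diameter, 108 mm high, at the left; origin: centre of underside. Not to be disturbed
- case: Closed grey plastic travel case, 100 x 180 x 53 mm, at the right; origin: centre of underside. Not to be disturbed
Not all that is in view belongs to the job. There is more than one size of the compact; the one meant has the size given above.

How it is judged:
On the way, in this order (a step that is already met when the one before it is completed fails the run):
1. the compact is off the book, flat on the vanity (height (world z) of compact between -0.01 and 0.005 m and angle between compact's own z axis and vertical below 0.15 rad), for 0.2 s.
2. then the leaf is pushed past upright (value of joint leaf above 1.75 rad), for 0.05 s.
At the end, for the whole second after the job is handed in: The leaf lies flat on the landing page (joint above 3.06 rad, its free edge within about 8 mm of flat); the compact lies flat (tilt under 0.15 rad), right way up and still on the vanity, off the book; the book lies flat within 40 mm of where it was (all of step 1 and value of joint leaf above 3.06 rad and linear speed of compact below 0.02 m/s and distance of book from where it was at the start of the episode below 0.04 m and angle between book's own z axis and vertical below 0.05 rad); the robot touches nothing.
It fails at once if the compact is lifted (20 mm above the page) instead of pushed (height (world z) of compact above 0.03 m).
It fails at once if the compact is pinched or squeezed (over 35 N) (contact force between the fingers and compact above 35 N).
It fails at once if the book or its leaf is pinched or forced (over 35 N) (contact force between the fingers and book above 35 N).
It fails at once if the book is shoved (over 40 mm) or lifted (over 15 mm) (distance of book from where it was at the start of the episode above 0.04 m or height (world z) of book above 0.015 m).
It fails at once if a bystander is moved by over 30 mm or knocked over (distance of any of bottle_a, bottle_b, cup, jar, case from where it was at the start of the episode above 0.03 m or angle between any of bottle_a, bottle_b, cup, jar, case's own z axis and vertical above 0.4 rad).
It also fails if it takes over 53 s, if anything falls off the work surface, if the arm or the gripper's body presses on something with over 40 N, if the wrist force passes 120 N, or if a joint passes its speed limit or range.

## Working session

There is one attempt and no reset: what is moved stays moved. The work goes in short steps, Python scripts to look and compute and a tool call to move; the robot and the scene stay as the last step left them, time stands still between calls to the robot, and variables do not carry over. Pictures are saved under pics/ and viewed, and the job is handed in when it is done.

Besides the shell and the picture viewer there is one more tool, called after "Call:" as a command line: name --pt "numbers of a row" for each row, then --argument value for the rest. move_arm: Moves the arm, as the interface text tells. Its arguments: {"type":"object","properties":{"commands":{"type":"array","items":{"type":"array","items":{"type":"number"}}},"newtons":{"type":"number"}},"required":["commands"]}

```bash
mkdir -p pics
cat > h.py <<'E'
import numpy as np, cv2
from rig import robot
def snap(n,tag):
    c=robot.camera(n); cv2.imwrite(f"pics/{tag}.png",c["image"][:,:,::-1]); return c
def ray(c,u,v):
    d=np.array([(u-c["cx"])/c["fx"],(v-c["cy"])/c["fy"],1.]); return np.array(c["xyz"]),np.array(c["rotation"])@d
def atz(c,u,v,z):
    o,d=ray(c,u,v); return o+d*(z-o[2])/d[2]
def proj(c,p):
    q=np.array(c["rotation"]).T@(np.array(p)-np.array(c["xyz"])); return np.array([c["fx"]*q[0]/q[2]+c["cx"],c["fy"]*q[1]/q[2]+c["cy"]])
E
python3 - <<'E'
from h import *
np.set_printoptions(precision=4,suppress=True)
for n in ("top","side"):
    c=snap(n,n+"0"); print(n,c["xyz"],np.array(c["rotation"]).tolist(),c["fx"],c["cx"],c["cy"])
    for k in ["book","leaf","compact","bottle_a","case","cup","jar"]:
        for r in robot.regions_of(c,k):
            print(k,round(r["p"],2),r["bbox"],r["pixels"].sum())
print(robot.get_obs())
E
```

```text
top [0.4709 0.0209 1.0315] [0.7122548942290224, -0.701096703409773, 0.022216142853406104, -0.025745312417411806] 428.01791598966196 322.58148189054543 196.78476716954805
book 0.79 [317.5, 160.7, 427.8, 248.5] 5990
leaf 0.66 [364.1, 163.1, 416.2, 227.6] 2018
compact 0.77 [337.1, 210.2, 359.3, 230.3] 316
compact 0.7 [308.3, 264.4, 317.8, 280.4] 200
compact 0.65 [340.4, 268.0, 355.0, 282.2] 189
bottle_a 0.5 [328.0, 153.0, 339.2, 169.5] 124
case 0.95 [449.6, 198.4, 540.7, 244.9] 3715
cup 0.61 [145.9, 204.2, 186.4, 238.5] 1203
jar 0.56 [149.6, 157.3, 193.9, 191.9] 1252
side [0.2557 0.7082 0.9411] [-0.180326777709378, 0.9206560087188224, -0.34157365862073824, 0.05658800745143364] 439.44625784628937 325.72236308688395 199.77881403935763
book 0.82 [305.7, 150.0, 364.0, 222.2] 3462
book 0.69 [258.6, 285.5, 292.9, 358.6] 1733
leaf 0.78 [307.4, 147.2, 355.2, 189.9] 1671
compact 0.75 [332.2, 191.5, 350.9, 209.2] 255
compact 0.74 [217.7, 285.9, 254.2, 332.4] 1479
compact 0.54 [379.5, 214.6, 392.1, 227.1] 152
compact 0.44 [369.1, 234.1, 380.9, 248.8] 172
bottle_a 0.74 [286.3, 156.9, 295.2, 180.8] 172
bottle_a 0.44 [279.9, 181.9, 294.2, 206.6] 205
case 0.73 [358.7, 96.7, 399.9, 148.6] 1519
cup 0.72 [258.1, 286.2, 291.7, 360.1] 1617
jar 0.56 [218.3, 288.3, 255.4, 335.4] 1473
{'time': 0.8, 'q': array([-1.3585,  0.5275,  1.4327, -0.    ,  1.1814, -0.1785]), 'joint_velocities': array([ 0.0007, -0.0011,  0.0007, -0.0003,  0.0004, -0.0005]), 'joint_torque': array([  0.0003, -43.9949, -17.6981,   0.0633,   0.0503,  -0.    ]), 'position': array([ 0.2381, -0.5779,  0.2476]), 'tool_rot': array([-0.6937, -0.1373,  0.6937, -0.1373]), 'ft_force': array([-0.5507, -0.563 , -0.0038]), 'moment': array([-0.0428, -0.0378,  0.005 ]), 'grip_width': 0.0870350970202048}
```

Run:
```python
import cv2
for n in("top","side"):
    a=cv2.imread(f"pics/{n}0.png")
    cr=a[130:310,280:460] if n=="top" else a[120:270,250:430]
    cv2.imwrite(f"pics/{n}0z.png",cv2.resize(cr,(720,720 if n=="top" else 600),interpolation=cv2.INTER_CUBIC)[:600])
```

```text
(no output)
```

View pics/top0.png

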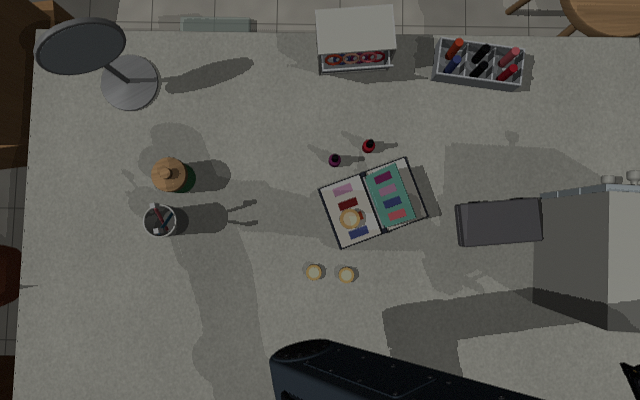

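View pics/side0.png

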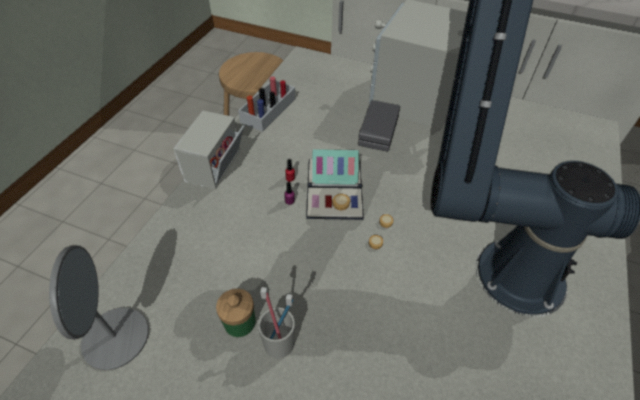

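```bash
sed -i 's/^from rig import robot/from rig import robot\nfrom scipy.spatial.transform import Rotation as Ro/; s/np.array(c\["rotation"\])/Ro.from_quat(c["rotation"]).as_matrix()/g' h.py; cat h.py | head -20
```

```text
import numpy as np, cv2
from rig import robot
from scipy.spatial.transform import Rotation as Ro
def snap(n,tag):
    c=robot.camera(n); cv2.imwrite(f"pics/{tag}.png",c["image"][:,:,::-1]); return c
def ray(c,u,v):
    d=np.array([(u-c["cx"])/c["fx"],(v-c["cy"])/c["fy"],1.]); return np.array(c["xyz"]),Ro.from_quat(c["rotation"]).as_matrix()@d
def atz(c,u,v,z):
    o,d=ray(c,u,v); return o+d*(z-o[2])/d[2]
def proj(c,p):
    q=Ro.from_quat(c["rotation"]).as_matrix().T@(np.array(p)-np.array(c["xyz"])); return np.array([c["fx"]*q[0]/q[2]+c["cx"],c["fy"]*q[1]/q[2]+c["cy"]])
```

View pics/top0z.png

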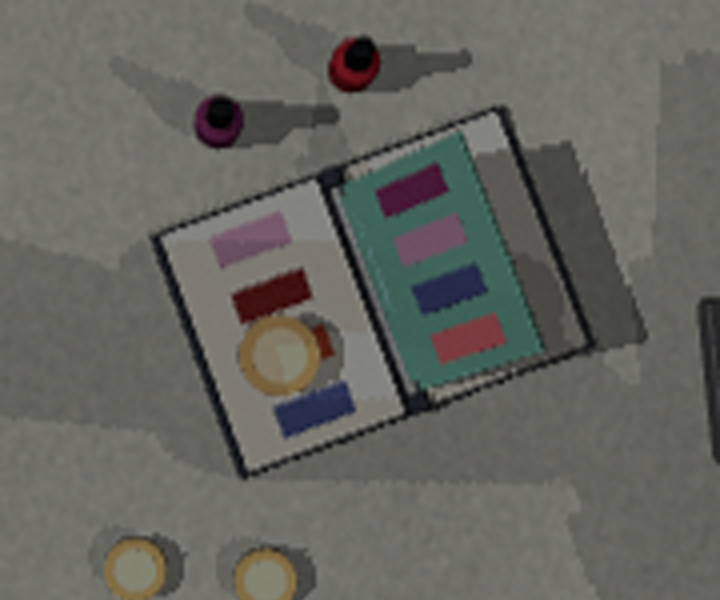

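View pics/side0z.png

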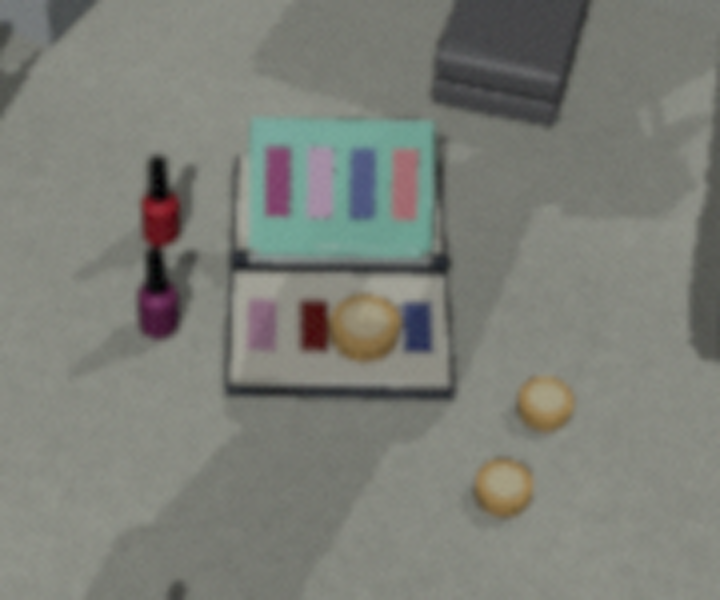

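```bash
cat > fit.py <<'E'
from h import *
from scipy.optimize import least_squares
np.set_printoptions(precision=4,suppress=True)
c=robot.camera("top"); s=robot.camera("side")
z4=lambda a:[(280+u/4-.4,130+v/4-.4) for u,v in a]
s4=lambda a:[(250+u/4-.4,120+v/4-.4) for u,v in a]
tc=z4([(157,237),(505,108),(592,347),(245,476)])
b=[(.078,.114,.005),(.078,-.114,.005),(-.078,-.114,.005),(-.078,.114,.005)]
sc=s4([(230,390),(453,394)])
sb=[b[0],b[3]]
def W(p,q): 
    C,S=np.cos(p[2]),np.sin(p[2]); return np.array([p[0]+C*q[0]-S*q[1],p[1]+S*q[0]+C*q[1],q[2]])
f=lambda p:np.concatenate([proj(c,W(p,q))-u for q,u in zip(b,tc)]+[proj(s,W(p,q))-u for q,u in zip(sb,sc)])
r=least_squares(f,[.45,0,0.3]);p=r.x;print(p,r.fun.reshape(-1,2))
lt=z4([(463,133),(545,350)]); ls=s4([(250,120),(437,122)])
L=lambda t,x,o=.0025:(x,-.1*np.cos(t)+o*np.sin(t),.0145+.1*np.sin(t)+o*np.cos(t))
g=lambda t:np.concatenate([proj(c,W(p,L(t[0],x)))-u for x,u in zip((.065,-.065),lt)]+[proj(s,W(p,L(t[0],x)))-u for x,u in zip((.065,-.065),ls)])
r=least_squares(g,[.7]);print(r.x,r.fun.reshape(-1,2))
cp=atz(c,280+280/4-.4,130+355/4-.4,.028);print("compact",cp, atz(s,250+365/4-.4,120+322/4-.4,.028))
d=cp[:2]-p[:2];C,S=np.cos(p[2]),np.sin(p[2]);print("in book",C*d[0]+S*d[1],-S*d[0]+C*d[1])
for n,u,v in(("sm1",134,568),("sm2",266,578)): print(n,atz(c,280+u/4-.4,130+v/4-.4,.015))
for n,u,v in(("red cap",358,55),("purple cap",220,115)): print(n,atz(c,280+u/4-.4,130+v/4-.4,.075))
E
python3 fit.py
```

```text
[ 0.5292 -0.096   0.3677] [[-1.0521 -0.6   ]
 [ 0.5054 -0.7609]
 [ 2.0411  0.115 ]
 [-0.5495  0.8593]
 [-0.9672  0.5524]
 [ 0.9084  0.7795]]
[0.8379] [[-0.203  -0.2867]
 [ 0.365   0.6392]
 [ 0.7956 -0.4961]
 [ 0.0802  0.0314]]
compact [ 0.4895 -0.0376  0.028 ] [ 0.4902 -0.0376  0.028 ]
in book -0.016129054232976364 0.06878536955986
sm1 [0.3632 0.046  0.015 ]
sm2 [ 0.3587 -0.0317  0.015 ]
red cap [ 0.6584 -0.0769  0.075 ]
purple cap [0.6231 0.0005 0.075 ]
```

Run:
```python
from h import *
np.set_printoptions(precision=4,suppress=True)
o=robot.get_obs(); R=Ro.from_quat(o["tool_rot"]).as_matrix(); print(R)
for n in("top","side"):
    c=robot.camera(n)
    for dz in(-.025,0.06,.2): print(n,proj(c,o["position"]+[0,0,dz]))
    im=c["image"][:,:,::-1]
    cr=im[150:400,400:640] if n=="top" else im[0:250,330:570]
    cv2.imwrite(f"pics/{n}b.png",cv2.resize(cr,None,fx=2.4,fy=2.4))
```

```text
[[-0.      0.3809 -0.9246]
 [ 0.     -0.9246 -0.3809]
 [-1.     -0.      0.    ]]
top [647.6799 357.8297]
top [686.6557 373.7422]
top [776.4237 410.3915]
side [484.7641  56.9645]
side [493.4826  30.3938]
side [509.9715 -19.8579]
```

View pics/topb.png

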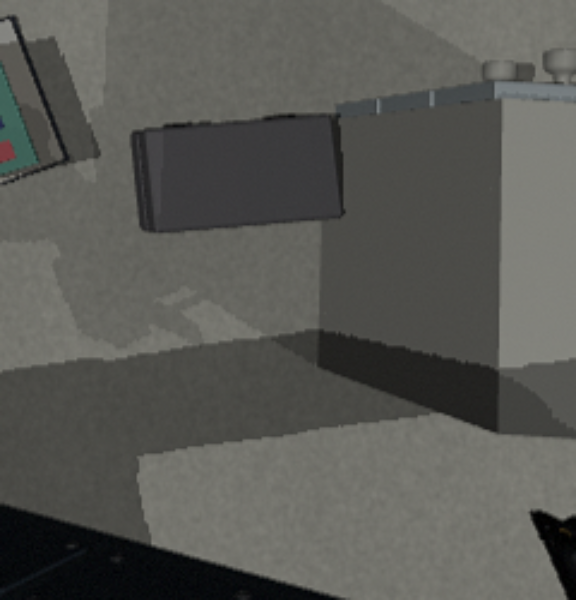

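View pics/sideb.png

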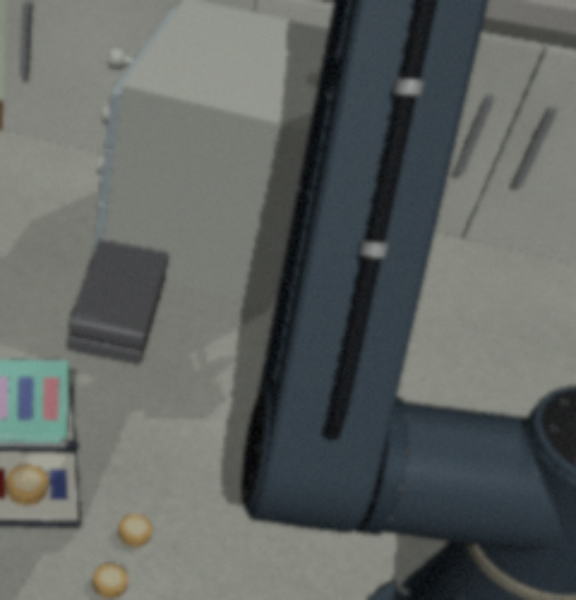

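Run:
```python
from h import *
np.set_printoptions(precision=4,suppress=True)
c=robot.camera("top")
b=atz(c,533,302,0);print(b, atz(c,542,213,0),atz(c,541,192,0))
for h in(.2,.3,.35,.4): print(h,atz(c,608,330,h),atz(c,606,186,h))
```

```text
[ 0.2988 -0.4762  0.    ] [ 0.5102 -0.5014  0.    ] [ 0.5608 -0.5     0.    ]
0.2 [ 0.282  -0.5212  0.2   ] [ 0.557  -0.5253  0.2   ]
0.3 [ 0.3048 -0.456   0.3   ] [ 0.5467 -0.4596  0.3   ]
0.35 [ 0.3161 -0.4234  0.35  ] [ 0.5415 -0.4268  0.35  ]
0.4 [ 0.3275 -0.3908  0.4   ] [ 0.5363 -0.394   0.4   ]
```

Call:
move_arm --pt "0.4 0 -40 -12 0" --pt "0.4 0 -75 -28 0" --pt "0.4 0 -112 -45 0" --pt "0.4 0 -150 -65 -7" --pt "0.4 0 -190 -85 -14" --pt "0.4 0 -234 -109 -21" --pt "0.4 0 -234 -109 -28" --pt "0.4 0 -234 -109 -35"

```text
time: 1.72
position: [0.2493, -0.3148, 0.2474]
tool_rot: [0.619, 0.344, -0.618, 0.341]
ft_force: [-0.2, -0.5, 0.8]
grip_width: 0.0418
```

```bash
cat > go.py <<'E'
from h import *
import sys
np.set_printoptions(precision=1,suppress=True)
# book pose
P=[0.5292,-0.096,0.3677]
def B(x,y): C,S=np.cos(P[2]),np.sin(P[2]); return P[0]+C*x-S*y,P[1]+S*x+C*y
def inb(p): C,S=np.cos(P[2]),np.sin(P[2]); d=p[:2]-np.array(P[:2]); return np.array([C*d[0]+S*d[1],-S*d[0]+C*d[1]])
def show():
    o=robot.get_obs(); R=Ro.from_quat(o["tool_rot"]).as_matrix()
    print("t%.2f"%o["time"],"tip(book mm)",inb(o["position"])*1e3,"tipz",o["position"][2]*1e3-25,"F",o["ft_force"],"grip",o["grip_width"]*1e3,"q",np.array2string(o["q"],precision=2))
    return o,R
def to(x,y,tipz):
    o,R=show(); d=np.array([*B(x,y),tipz+.025])-o["position"]; t=R.T@d*1e3
    a=np.arctan2(R[1,1],R[0,1]); turn=-np.degrees(P[2]-a); print("shift",t,"turn",(turn+180)%360-180)
if __name__=="__main__": to(*[float(v)/1e3 for v in sys.argv[1:4]])
E
python3 go.py -16 28 120
```

```text
t1.72 tip(book mm) [-339.9 -103.5] tipz 222.42565409038164 F [-0.2 -0.5  0.8] grip 41.80401629455807 q [-1.18  0.23  1.96  0.    0.96 -0.62]
shift [ 103.1   89.2 -337.8] turn -53.175715220115734
```

Call:
move_arm --pt "0.4 0 11 -39 -7" --pt "0.4 0 22 -78 -14" --pt "0.4 0 33 -117 -21" --pt "0.4 0 44 -156 -28" --pt "0.4 10 55 -195 -35" --pt "0.4 30 66 -234 -42" --pt "0.4 60 77 -273 -49" --pt "0.4 80 83 -305 -53.2"

```text
time: 2.38
position: [0.4809, -0.112, 0.1719]
tool_rot: [0.401, 0.581, -0.401, 0.584]
ft_force: [0.2, -0.7, -0.3]
grip_width: 0.0263
```

```bash
python3 go.py -16 30 80; python3 -c "
from h import *
for n in('top','side'):
    c=snap(n,n+'1'); im=c['image'][130:310,250:490,::-1] if n=='top' else c['image'][80:260,230:470,::-1]
    cv2.imwrite(f'pics/{n}1z.png',cv2.resize(im,None,fx=3,fy=3))
"
```

```text
t2.38 tip(book mm) [-50.8   2.4] tipz 146.94905709756276 F [ 0.2 -0.7 -0.3] grip 26.285597390869807 q [-0.46  0.47  1.83 -0.    0.84 -0.82]
shift [ 67.   34.6 -27.9] turn -0.1412471945020286
```

View pics/side1z.png

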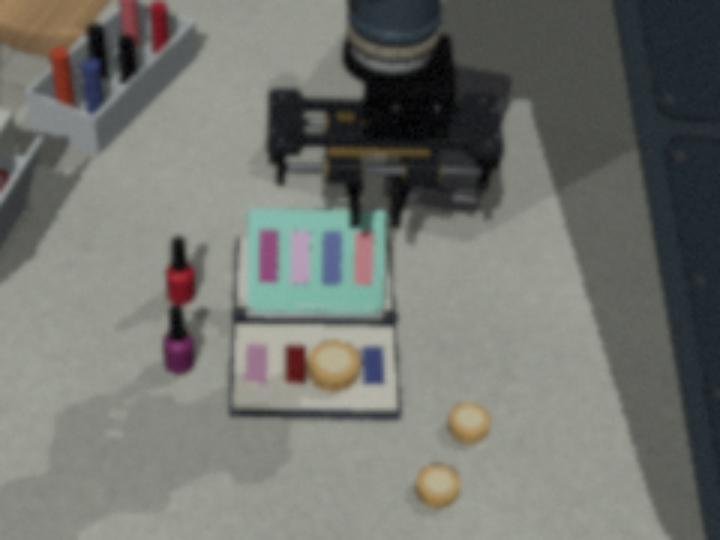

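Call:
move_arm --pt "0.4 0 18 -14 0" --pt "0.4 20 34.6 -26 0" --pt "0.4 50 34.6 -26 0" --pt "0.4 80 34.6 -26 0" --pt "0.4 105 34.6 -26 0" --pt "0.4 105 34.6 -26 0"

```text
time: 2.98
position: [0.4994, -0.0763, 0.0641]
tool_rot: [0.402, 0.584, -0.404, 0.578]
ft_force: [-0.0, -0.4, 0.2]
grip_width: 0.0264
```

```bash
python3 go.py -16 30 15; python3 -c "
from h import *
for n in('top','side'):
    c=snap(n,n+'2'); im=c['image'][130:310,250:490,::-1] if n=='top' else c['image'][120:260,250:430,::-1]
    cv2.imwrite(f'pics/{n}2z.png',cv2.resize(im,None,fx=3+(n=='side'),fy=3+(n=='side')))
"
```

```text
t2.98 tip(book mm) [-20.7  29.1] tipz 39.08195413483885 F [-0.  -0.4  0.2] grip 26.397210964396827 q [-0.37  0.68  1.87 -0.    0.61 -0.73]
shift [24.1  4.8 -0.8] turn -0.5368662792909333
```

View pics/side2z.png

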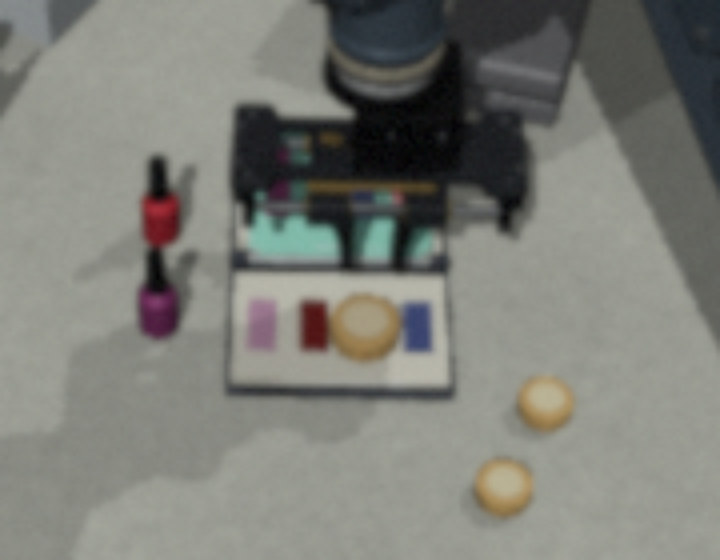

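Call:
move_arm --pt "0.4 12 5 -1 -0.5" --pt "0.4 24 5 -1 -0.5" --pt "0.4 24 5 -1 -0.5" --pt "0.4 24 5 -1 -0.5"

```text
time: 3.42
position: [0.5071, -0.0744, 0.0448]
tool_rot: [0.4, 0.582, -0.4, 0.584]
ft_force: [-0.4, 0.7, -0.4]
grip_width: 0.0262
```

```bash
python3 go.py -16 140 16; python3 -c "
from h import *
for n in('side',):
    c=snap(n,n+'3'); im=c['image'][130:310,250:490,::-1] if n=='top' else c['image'][120:260,250:430,::-1]
    cv2.imwrite(f'pics/{n}3z.png',cv2.resize(im,None,fx=3+(n=='side'),fy=3+(n=='side')))
"
```

```text
t3.42 tip(book mm) [-12.9  28.1] tipz 19.827357342423447 F [-0.4  0.7 -0.4] grip 26.212947830253672 q [-0.36  0.72  1.86 -0.    0.56 -0.73]
shift [   3.7   -3.1 -111.9] turn -0.007379102801309045
```

View pics/side3z.png

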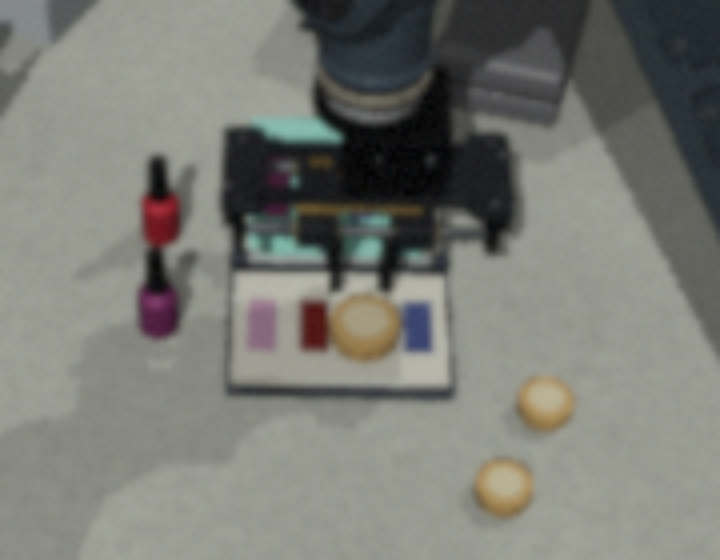

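Call:
move_arm --pt "0.4 2 0 -5 0" --pt "0.4 4 0 -12 0" --pt "0.4 4 0 -19 0" --pt "0.4 4 0 -26 0" --pt "0.4 4 0 -33 0" --pt "0.4 4 0 -40 0" --pt "0.4 4 0 -47 0" --pt "0.4 4 0 -54 0"

```text
time: 4.13
position: [0.4868, -0.0227, 0.0393]
tool_rot: [0.4, 0.583, -0.4, 0.583]
ft_force: [-0.3, -1.2, 0.7]
grip_width: 0.0263
```

```bash
cat > lk.py <<'E'
from h import *
import sys
t=sys.argv[1]
a=[]
for n in('top','side'):
    c=robot.camera(n); im=c['image'][150:300,280:450,::-1] if n=='top' else c['image'][125:275,250:420,::-1]
    a.append(cv2.resize(im,None,fx=3.2 if 0 else 2.35,fy=2.35,interpolation=cv2.INTER_CUBIC))
cv2.imwrite(f'pics/{t}.png',np.hstack(a))
E
python3 go.py -16 140 14; python3 lk.py p4
```

```text
t4.13 tip(book mm) [-13.2  83.7] tipz 14.338510398946077 F [-0.3 -1.2  0.7] grip 26.26566044845049 q [-0.28  0.72  1.92 -0.    0.5  -0.64]
shift [  0.3  -2.7 -56.3] turn 0.0451735110570155
```

View pics/p4.png

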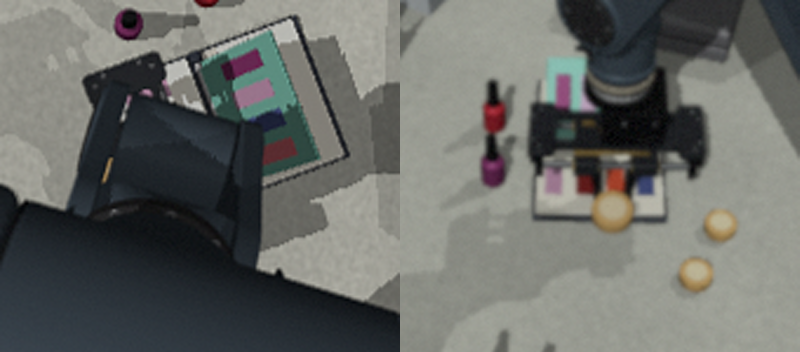

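Call:
move_arm --pt "0.4 0 0 -7 0" --pt "0.4 0 0 -14 0" --pt "0.4 0 0 -21 0" --pt "0.4 0 0 -28 0" --pt "0.4 0 0 -35 0" --pt "0.4 0 0 -42 0" --pt "0.4 0 0 -47 0" --pt "0.4 0 0 -47 0"

```text
time: 4.9
position: [0.4692, 0.0215, 0.0393]
tool_rot: [0.4, 0.584, -0.4, 0.583]
ft_force: [-0.1, 0.3, -0.2]
grip_width: 0.0261
```

```bash
python3 go.py -16 140 14; python3 lk.py p5
```

```text
t4.90 tip(book mm) [-13.8 131.2] tipz 14.272655067222047 F [-0.1  0.3 -0.2] grip 26.064590707375064 q [-0.19  0.71  1.97  0.    0.47 -0.56]
shift [ 0.3 -2.2 -8.8] turn 0.09166571213239649
```

View pics/p5.png

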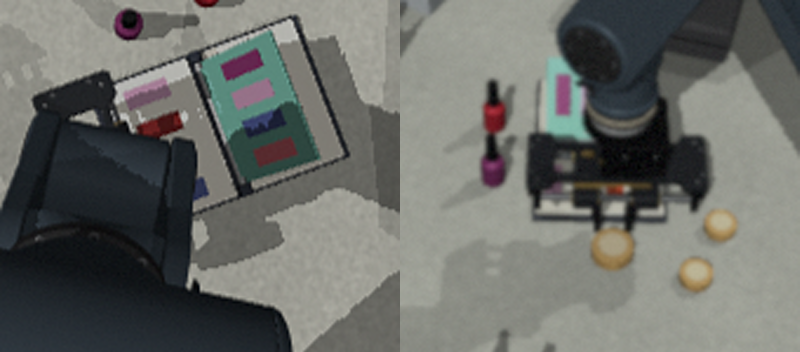

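```bash
python3 - <<'E'
from h import *; from go import inb
c=robot.camera("side"); p=atz(c,340.6,230,.018); print(p,inb(p)*1e3)
E
python3 go.py 0 -110 125
```

```text
[0.5 0.1 0. ] [-14.2 162.7]
t5.05 tip(book mm) [-13.2 129.8] tipz 14.323076533320332 F [-0.3 -0.1  1.4] grip 25.87734117791675 q [-0.19  0.71  1.97 -0.    0.47 -0.56]
shift [-110.6   13.   239.8] turn 0.03859938624432857
```

Call:
move_arm --pt "1 0 0 4 0" --pt "1 -20 0 6 0" --pt "1 -60 4 10 0" --pt "1 -100 8 30 0" --pt "1 -112 13 65 0" --pt "1 -112 13 105 0" --pt "1 -112 13 145 0" --pt "1 -112 13 185 0"

```text
time: 5.72
position: [0.5495, -0.1499, 0.1523]
tool_rot: [0.4, 0.582, -0.4, 0.584]
ft_force: [0.3, 0.9, -0.4]
grip_width: 0.0004
```

```bash
python3 go.py 0 -110 55; python3 lk.py p6
```

```text
t5.72 tip(book mm) [ -0.4 -57.6] tipz 127.30317834384158 F [ 0.3  0.9 -0.4] grip 0.4225862563532504 q [-0.46  0.58  1.66  0.    0.9  -0.83]
shift [72.4  0.3 52.3] turn 0.010953797037785762
```

View pics/p6.png

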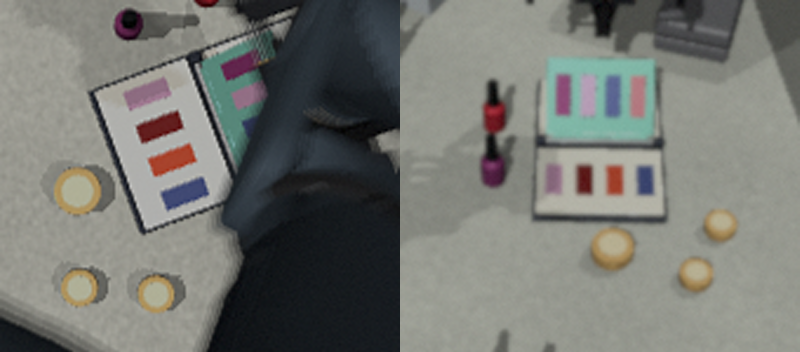

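Call:
move_arm --pt "1 0 0 30 0" --pt "1 0 0 54 0" --pt "1 10 0 54 0" --pt "1 40 0 54 0" --pt "1 65 0 54 0" --pt "1 67 0 54 0" --pt "1 67 0 54 0"

```text
time: 6.4
position: [0.5664, -0.1968, 0.0825]
tool_rot: [0.4, 0.585, -0.4, 0.581]
ft_force: [0.7, 0.5, 0.1]
grip_width: 0.0005
```

```bash
python3 go.py 0 -80 60; python3 lk.py p7
```

```text
t6.40 tip(book mm) [  -1.5 -107.4] tipz 57.5409679133074 F [0.7 0.5 0.1] grip 0.5081809619073557 q [-0.52  0.72  1.62  0.    0.81 -0.89]
shift [ -2.3   1.5 -27.5] turn 0.013933097224764879
```

View pics/p7.png

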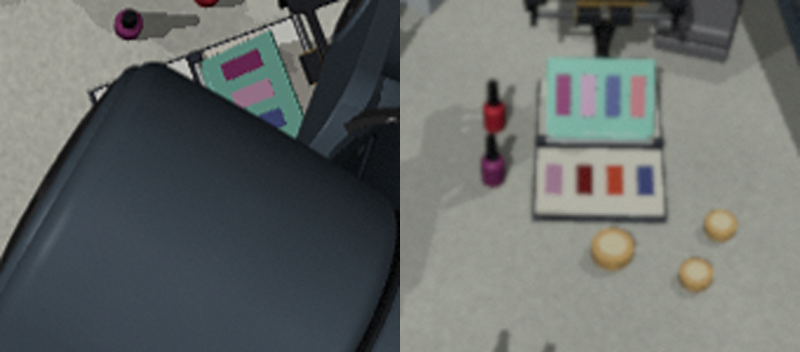

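Call:
move_arm --pt "1 0 0 -12 0" --pt "1 0 0 -22 0" --pt "1 -2 0 -30 0" --pt "1 -4 0 -38 0" --pt "1 -8 0 -46 0" --pt "1 -12 0 -54 0" --pt "1 -15 0 -62 0" --pt "1 -18 0 -70 0"

```text
time: 7.17
position: [0.5429, -0.1317, 0.103]
tool_rot: [0.4, 0.583, -0.4, 0.583]
ft_force: [0.5, -1.7, 0.4]
grip_width: 0.0005
```

```bash
python3 go.py 0 -12 82; python3 lk.py p8
```

```text
t7.17 tip(book mm) [ -0.  -38.3] tipz 77.96800137991464 F [ 0.5 -1.7  0.4] grip 0.5030042202870671 q [-0.44  0.65  1.72  0.    0.77 -0.81]
shift [ -4.    0.  -26.3] turn 0.009301017134021095
```

View pics/p8.png

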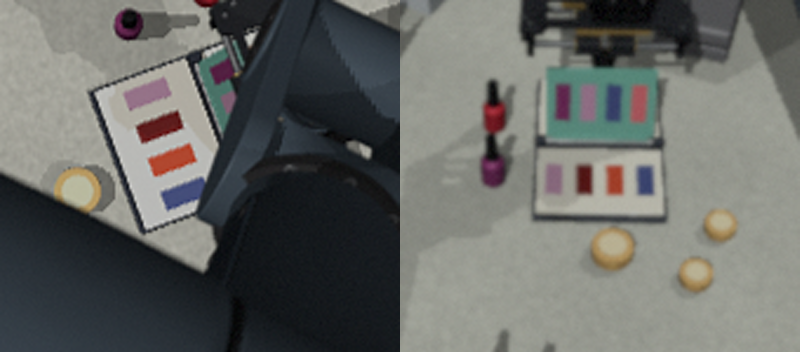

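Call:
move_arm --pt "1 -2 0 -8 0" --pt "1 -3 0 -16 0" --pt "1 -4 0 -24 0" --pt "1 -4 0 -32 0" --pt "1 -3 0 -40 0" --pt "1 -1 0 -48 0" --pt "1 1.5 0 -54 0" --pt "1 4 0 -60 0"

```text
time: 7.93
position: [0.521, -0.0758, 0.098]
tool_rot: [0.4, 0.583, -0.4, 0.583]
ft_force: [0.1, -0.3, 0.8]
grip_width: 0.0006
```

```bash
python3 go.py 0 38 62; python3 lk.py p9
```

```text
t7.93 tip(book mm) [-0.4 21.8] tipz 73.00074805022419 F [ 0.1 -0.3  0.8] grip 0.5750597261768825 q [-0.36  0.63  1.8   0.    0.71 -0.73]
shift [ 11.    0.4 -16.2] turn 0.03498488564477498
```

View pics/p9.png

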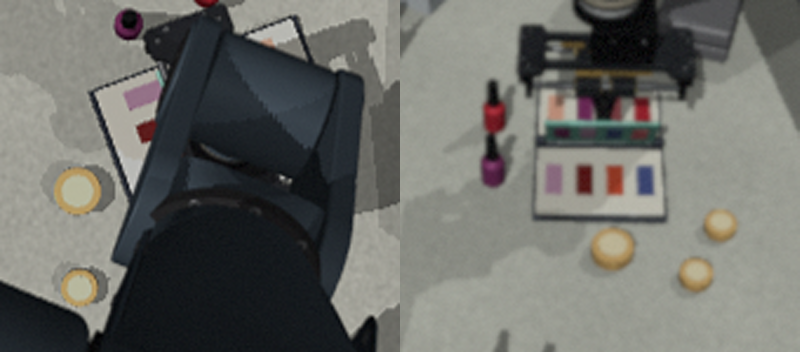

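Call:
move_arm --pt "1 5 0 -8 0" --pt "1 11.5 0 -16 0" --pt "1 19 0 -22 0" --pt "1 27 0 -28 0" --pt "1 34 0 -31 0" --pt "1 40 0 -33 0" --pt "1 45 0 -34.5 0" --pt "1 49 0 -35.5 0"

```text
time: 8.7
position: [0.5081, -0.0432, 0.0484]
tool_rot: [0.4, 0.584, -0.4, 0.583]
ft_force: [0.1, -0.5, 1.1]
grip_width: 0.0002
```

```bash
python3 go.py 0 70 17; python3 lk.py p10
```

```text
t8.70 tip(book mm) [-0.7 56.8] tipz 23.365307261521373 F [ 0.1 -0.5  1.1] grip 0.19721408409519117 q [-0.3   0.71  1.86 -0.    0.57 -0.67]
shift [  6.4   0.7 -13.2] turn 0.03408731821735955
```

View pics/p10.png

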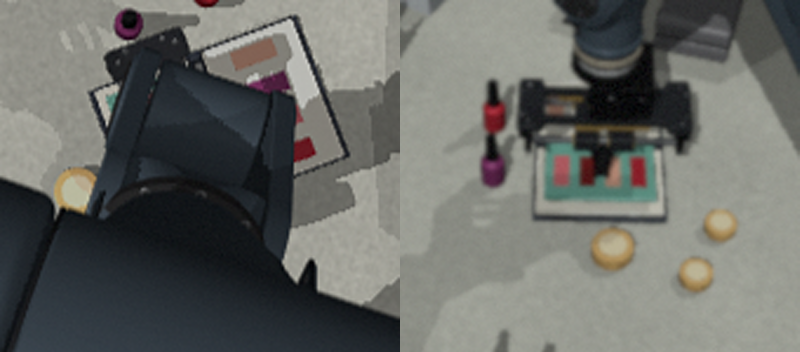

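Call:
move_arm --pt "1 2 0 0 0" --pt "1 3.5 0 0 0" --pt "1 5 0 0 0" --pt "1 5 0 0 0"

```text
time: 9.13
position: [0.5088, -0.0437, 0.0443]
tool_rot: [0.4, 0.583, -0.4, 0.583]
ft_force: [-0.1, 0.0, -0.0]
grip_width: 0.0003
```

```bash
python3 go.py 0 70 17
```

```text
t9.13 tip(book mm) [-0.2 56.1] tipz 19.266437853900428 F [-0.1  0.  -0. ] grip 0.29002692977362776 q [-0.3   0.72  1.86 -0.    0.56 -0.67]
shift [  2.3   0.2 -13.9] turn 0.012290026949500543
```

Call:
move_arm --pt "1 1 0 0 0" --pt "1 2 0 0 0" --pt "1 2 0 0 0"

```text
time: 9.38
position: [0.5088, -0.0436, 0.0424]
tool_rot: [0.4, 0.583, -0.4, 0.583]
ft_force: [-0.9, -0.6, 0.0]
grip_width: 0.0005
```

Call:
move_arm --pt "1 0.5 0 0 0" --pt "1 1 0 0 0" --pt "1 1 0 0 0"

```text
time: 9.63
position: [0.5089, -0.0436, 0.0423]
tool_rot: [0.4, 0.583, -0.4, 0.583]
ft_force: [-2.0, 0.7, 9.3]
grip_width: 0.0006
```

Call:
move_arm --pt "1 0.5 0 0 0" --pt "1 0.5 0 0 0" --pt "1 0.5 0 0 0"

```text
time: 9.88
position: [0.5089, -0.0436, 0.0423]
tool_rot: [0.4, 0.583, -0.4, 0.584]
ft_force: [-2.5, 1.3, 12.9]
grip_width: 0.0002
```

Call:
move_arm --pt "1 -2 0 0 0" --pt "1 -8 0 0 0" --pt "1 -20 0 0 0" --pt "1 -60 0 0 0" --pt "1 -95 0 20 0" --pt "1 -130 0 60 0" --pt "1 -160 0 100 0" --pt "1 -170 0 140 0"

```text
time: 10.55
position: [0.5537, -0.1587, 0.2075]
tool_rot: [0.4, 0.582, -0.399, 0.585]
ft_force: [0.5, -0.7, -0.8]
grip_width: 0.0007
```

```bash
python3 go.py 0 -200 170; python3 lk.py p11
```

```text
t10.55 tip(book mm) [  0.3 -67.3] tipz 182.54431575451144 F [ 0.5 -0.7 -0.8] grip 0.6531269301848467 q [-0.47  0.51  1.6   0.    1.03 -0.84]
shift [ 12.8  -0.6 132.7] turn 0.12594591986967885
```

View pics/p11.png

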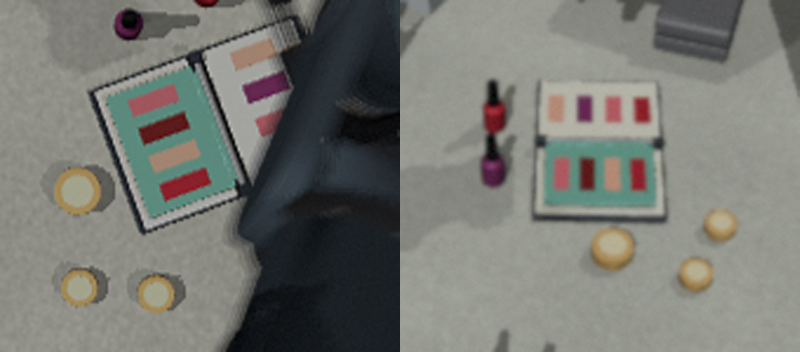

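Call:
move_arm --pt "1 0 0 20 0" --pt "1 0 0 50 0" --pt "1 0 0 50 0" --pt "1 0 0 50 0" --pt "1 0 0 50 0"

```text
time: 11.07
position: [0.5699, -0.204, 0.2032]
tool_rot: [0.4, 0.584, -0.4, 0.582]
ft_force: [-0.5, 0.1, -0.3]
grip_width: 0.0006
```

Run:
```python
from h import *; from go import B,show
show()
s=robot.camera("side")
a=s["image"][155:225,295:375,::-1]; cv2.imwrite("pics/fz.png",cv2.resize(a,None,fx=9,fy=8,interpolation=cv2.INTER_CUBIC))
for th in(3.14,3.06,2.98):
    L=[]
    for x in(.065,-.065):
        y=-.1*np.cos(th)+.0025*-np.sin(th); z=.0145+.1*np.sin(th)+.0025
        u=proj(s,[*B(x,y),z]); L.append(((u[0]+.5-295)*9,(u[1]+.5-155)*8))
    print(th,np.round(L))
print([np.round(((proj(s,[*B(x,.114),.005])+.5)-[295,155])*[9,8]) for x in(.078,-.078)])
```

```text
t11.07 tip(book mm) [  -0.8 -115.4] tipz 178.2170242711286 F [-0.5  0.1 -0.3] grip 0.6029459362686519 q [-0.53  0.55  1.53  0.    1.06 -0.9 ]
3.14 [[149. 451.]
 [582. 460.]]
3.06 [[149. 435.]
 [584. 443.]]
2.98 [[149. 417.]
 [585. 426.]]
[array([105., 505.]), array([623., 515.])]
```

View pics/fz.png

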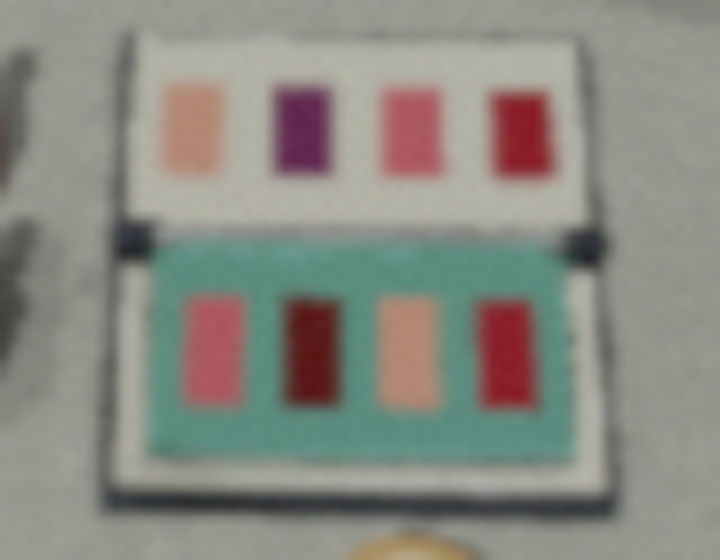

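```bash
python3 -c "
from rig import robot
print(robot.hand_in())"
```

```text
the job is handed in; nothing more can be done
None
```

I handed the job in at about 11 s of the 53 s. I pushed the compact across the page and off the book's left edge, then swept the leaf past upright and pressed it onto the landing page. The largest force I read was about 13 N, in that final press. Nothing was pinched or lifted.

What the last checks showed:

- **Compact:** it lies right way up on the vanity, about 24 mm clear of the cover edge.
- **Leaf:** its free edge sits where a fully flat leaf should be, at about 3.14 rad, and a leaf at 3.06 rad would not match the picture. The leaf also stopped against firm resistance with the fingertips at its flat height of about 17 mm.
- **Book:** its outline matches the position measured at the start to within about a pixel (2–3 mm).
- **Bystanders:** the bottles, the small look-alike compacts and the case show no change in the pictures. The cup and jar were outside the final views; the arm never went near them.
- **Robot:** it is clear of everything, with the fingertips about 180 mm up and only sensor noise on the force reading.

No check failed. The position readings wandered by 2–3 mm between calls, so I relied on the force reading for the last millimetres of the press.

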